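# Wedge up the left end of a laboratory hotplate

### The job

I need to get at the left-hand feet of the hotplate. Slide the saucepan across the glass, without lifting it, from the left heating zone to the middle of the right one; then push the wooden wedge, thin end first, under the middle of the hotplate's left end until both left feet are just clear of the bench (a few millimetres, not more), the right feet still standing and the hotplate staying where it is. Finish while still holding the wedge there, flat on the bench and alone carrying that end, with the other things on the bench left alone.

Things in the scene. Friction and masses are not known exactly. Their poses are not given: they have to be found in the camera images.
- hotplate: Loose two-zone hotplate, grey with black glass top, 250 deep (x) x 420 wide (y) x 64 mm tall, 2 kg; two knobs stick 14 mm out of the front (-x) face. Origin on the bench under its centre; y towards its left end. Rubber feet, 24 mm across, keep the casing 17 mm and the steel lips under its two ends 15 mm above the bench. Raised at the left it tips on its right feet: left feet rise 0.9 of the lip's rise.
- zone_right (a point): Centre of the right heating zone (printed ring 160 mm across) on the glass top: hotplate frame (30, -100, 64) mm. The pan belongs here.
- zone_left (a point): Centre of the left heating zone, hotplate frame (30, 100, 64) mm, where the pan stands at the start (off the centre by up to 15 mm each way).
- left_end (a point): Middle of the lip under the hotplate's left end, where the wedge goes in: hotplate frame (0, 210, 15) mm; z is the height of the lip's underside, 15 mm while the hotplate stands on its feet.
- foot_left_near (a point): Underside of the left foot nearer the robot, hotplate frame (-95, 175, 0) mm; its z is the foot's clearance over the bench.
- foot_left_far (a point): Underside of the left foot farther from the robot, hotplate frame (95, 175, 0) mm; its z is the foot's clearance over the bench.
- foot_right_near (a point): Underside of the right foot nearer the robot, hotplate frame (-95, -175, 0) mm.
- foot_right_far (a point): Underside of the right foot farther from the robot, hotplate frame (95, -175, 0) mm.
- pan: Empty steel saucepan on the glass, 130 mm across, 75 mm tall, wall 3 mm, 0.7 kg. Origin: centre of its underside. One straight level handle along its -x, pointing roughly to the robot: black, 20 mm wide, 16 mm high, from 90 to 210 mm from the pan's axis, its middle 62 mm above the underside.
- pan_handle (a point): Grip point inside the handle, at the middle of its section: pan frame (-135, 0, 62) mm.
- wedge: Beech wedge lying on the bench, 180 x 38 mm, 0.1 kg; flat underside, top sloping 1 in 6 from 5 mm high at the thin end (+x) to 35 mm at the thick end (-x). Origin: centre of its underside. Grip its vertical sides near the thick end. The top meets the hotplate's lip when it is 60 mm under; pushing on takes 5 to 15 N, raises the lip 1 mm per 6 mm, and it does not slip back.
- wedge_tip (a point): Middle of the thin end's lower edge, wedge frame (90, 0, 0) mm.
- wedge_heel (a point): Grip point in the thick part, wedge frame (-55, 0, 15) mm; the wedge is 29 mm high there.
- amber_bottle: Bystander: amber glass bottle with black cap, 60 mm across, 130 mm tall.
- white_jar: Bystander: white plastic jar with cap, 66 mm across, 85 mm tall.
- beaker: Bystander: white plastic beaker, 68 mm across the rim, 95 mm tall.
- block: Bystander: plain cream block, 95 x 42 x 24 mm, all faces parallel (not the wedge).
- screwdriver: Bystander: screwdriver with red handle, lying.
- spanner: Bystander: small steel spanner, 130 mm long, lying.
- mug: Bystander: blue mug, 80 mm across, 90 mm tall.
There are look-alikes about, which are no part of the job. Of the things that look like the wedge, the middle-sized one is meant.

How it is judged:
By the outcome, as a careful person would: the job done as asked, in the order asked, and still so for the second after the job is handed in, while the arm keeps its last pose, push and grip.
It also fails if it takes over 56 s, if anything falls off the work surface, if the arm or the gripper's body presses on something with over 40 N, if the wrist force passes 120 N, or if a joint passes its speed limit or range.

### The arm

A 6-joint arm with a two-finger parallel gripper is mounted at the origin on the work surface. World frame = base frame: x ahead of the robot, y to its left, z up, the work surface at z = 0. Lengths are in m, angles in rad, forces in N, time in s.
With the tool pointing down it reaches from about 0.3 to 0.875 m from the base axis. Payload 6.4 kg.
Tool frame: the origin (TCP) lies on the mounting face of the last link; the fingertips stand 173 mm ahead of it and the grasp point (between the pads) lies 155 mm ahead of it (ctrl.grip_point_offset is the distance from the TCP to the grasp point, in m); z points along the fingers, y is the line along which they close (so a half turn about z gives the same grasp; the last joint's range is limited). The gripper opens to 85 mm and grips with 20 to 120 N. Pads are 22 mm wide; open, the fingers measure 114 mm over their backs; the gripper's body (76 mm by 85 mm) begins 54 mm behind the grasp point. The pads swing forward as they close: fully open they stand 13 mm farther back than shut.
Start: joints at [-1.516, 0.181, 1.607, -0, 1.354, -0.206], TCP at [0.148, -0.556, 0.405] pointing down, gripper open.
Joint ranges: [-2.99, 2.99], [-0.89, 2.07], [0.3, 2.58], [-1.14, 4.28], [0, 2.63], [-3.12, 3.12]. Speed limits (rad/s): [2.57, 2.57, 3.01, 3.14, 3.14, 3.14].

### API

Orientations are given as a unit quaternion [w, x, y, z].
In Python, from bench import status, imaging, ctrl, models gives the robot as it stands.
- The arm moves only by the tool send_rows, never from a script. Its argument "commands" is a list that holds one entry, the list of rows, each a list of 6 numbers: the shift along the tool's x, y, z normalised to -1 to 1, where 1 is 3 cm, then the turn, a rotation vector about the tool's x, y, z normalised to -1 to 1, where 1 is 0.1 rad. A call has 1 to 8 rows; each row shifts and turns the commanded pose from where the row before left it, along the tool's axes as they then stand; what a row does not reach is not made up. A row lasts 1/12 s, in which the tool goes at most 41.7 mm and 7.16 degrees, less where a joint would pass 70% of its speed; a pose out of reach is approached as far as the arm can. A call with a number of a shift or a turn outside -1 to 1 is refused whole. A call with a gripper value outside its range is refused whole. "jaw" is the opening, from 0 (shut) to 1 (fully open), set as the call begins (left out, the last holds). The fingers move at their own pace and stop on an object; the grip force is fixed at half the most. Time passes only in rows, so rows that do not move let the fingers close. It gives the time, the measured TCP pose, the force, the opening and the grip force at its end, in the units of the state.
- status.get_obs(): the state, without advancing time (a new reading comes with each control period).
- imaging.camera(name): name is "side" or "top"; returns a dict with "image" (480x640x3 uint8, blue, green, red), "depth" (480x640 float32, m along the optical axis (not along the pixel's ray), 0 where there is no reading), "mtx" (3x3 intrinsics, pixels), "pose" (4x4, takes a point from camera to world coordinates). Camera axes: x right, y down, z forward; pixel columns grow to the right and rows downward; lengths in m; the calibration is good to about 2 mm. A picture is of the moment at which its call begins.
- ctrl.hand_in(): hands the job in; it is judged then, once.
Trained networks look in a picture, given as the dict that the camera call returned (one of the last four; its "shot" number tells which), for a name from the list of things; names that differ only in an ending like _2 or _b are one class to them, and where a whole thing is asked for, a point or a joint stands for the part that bears it (a point fixed in the world has none). Each returns a list of dicts, best first, with "confidence" (0 to 1); they miss things now and then, are a little off and sometimes report something else, mostly with a low value. They report only what shows in the picture. A call takes as long as a camera call. They do not tell look-alikes from the thing itself.
- models.recognise(picture, name): "centre" ([column, row] in pixels, amid what is visible of it).
- models.regions_of(picture, name): "region" (480x640 bool, what is visible of it) and "centre" ([column, row] in pixels, amid what is visible of it).
The state is a dict: "time_s": time; "q": joint angles; "dq": joint speeds; "joint_efforts": joint torques, N m; "eef_pos": TCP position; "eef_rot": TCP orientation; "wrist_force": force on the tool from outside, world axes, zero at the start; "torque": the same for the moment, N m; "opening": opening from 0.0 (shut) to 1.0 (fully open); "grasp_force": force on a finger pad.
Only numpy, scipy, OpenCV 4.12 (cv2) and the standard library are available. Lean on these libraries where they do the work, as an engineer would, in place of code of your own. Each camera call takes 0.05 s, during which the arm holds its last target. There are 200 camera calls.

## Working session

There is one attempt and no reset: what is moved stays moved. The work goes in short steps, Python scripts to look and compute and a tool call to move; the robot and the scene stay as the last step left them, time stands still between calls to the robot, and variables do not carry over. Pictures are saved under pics/ and viewed, at most 10 in all, crops included, and the job is handed in when it is done.

Besides the shell and the picture viewer there is one more tool, called after "Call:" by a JSON object that holds its "api" and its "payload". send_rows: Moves the arm, as the interface text tells. Its arguments: {"type":"object","properties":{"commands":{"type":"array"},"jaw":{"type":"number"}},"required":["commands"]}

```bash
mkdir -p pics; ls; cat > h.py <<'E'
import numpy as np, cv2
from bench import status, imaging, ctrl, models
def cloud(p):
    d=p["depth"].astype(float);K=np.array(p["mtx"]);T=np.array(p["pose"])
    v,u=np.mgrid[:480,:640]
    P=np.stack([(u-K[0,2])/K[0,0]*d,(v-K[1,2])/K[1,1]*d,d],-1)@T[:3,:3].T+T[:3,3]
    P[d==0]=np.nan
    return P
def rect(pts):
    (c,s,a)=cv2.minAreaRect((pts[:,:2]*1000).astype(np.float32)); return np.round(c,1),np.round(s,1),round(a,1)
E
python3 - <<'E'
from h import *
for n in("top","side"):
    p=imaging.camera(n);cv2.imwrite(f"pics/{n}0.png",p["image"]);P=cloud(p)
    np.save(f"{n}0.npy",P)
    print(n,np.round(p["pose"],3).tolist())
    for k in("hotplate","pan","wedge","block","pan_handle","mug","beaker","amber_bottle","white_jar","screwdriver","spanner"):
        for r in models.regions_of(p,k):
            if r["confidence"]<.3: continue
            q=P[r["region"]];q=q[~np.isnan(q[:,0])]
            if len(q)>5: print(k,round(r["confidence"],2),np.round(r["centre"]),len(q),*rect(q),"z",np.round(np.percentile(q[:,2],[5,50,95]),3))
print(status.get_obs())
E
```

```text
pics
top [[0.001, -0.999, 0.042, 0.42], [-1.0, -0.0, 0.011, -0.035], [-0.011, -0.042, -0.999, 1.564], [0.0, 0.0, 0.0, 1.0]]
hotplate 0.89 [370. 217.] 12211 [ 556.4 -112.4] [276.  432.9] 1.0 z [0.058 0.064 0.07 ]
pan 0.7 [313. 196.] 2541 [530.3   9.9] [136.7 263.1] 77.7 z [0.064 0.072 0.138]
wedge 0.81 [184. 346.] 2059 [192.1 359.8] [256.4  63.9] 5.3 z [0.004 0.025 0.045]
wedge 0.77 [196. 246.] 1035 [461.6 329.6] [190.4  43.2] 40.5 z [0.003 0.019 0.034]
wedge 0.63 [265. 301.] 527 [314.4 139.5] [ 29.8 135. ] 84.5 z [0.003 0.015 0.026]
block 0.87 [187. 161.] 551 [704.9 357.1] [104.4  42.3] 19.4 z [0.015 0.023 0.029]
pan_handle 0.93 [313. 201.] 2491 [530.4  10.3] [135.9 263.1] 77.7 z [0.064 0.071 0.138]
mug 0.73 [488. 177.] 1056 [ 669.8 -466.9] [ 78.8 125.8] 56.8 z [0.002 0.037 0.092]
mug 0.63 [312. 199.] 2535 [547.1  41.6] [128.9 263.4] 43.3 z [0.064 0.071 0.138]
beaker 0.75 [381. 122.] 617 [ 779.6 -182.1] [66.1 66. ] 48.3 z [0.001 0.047 0.097]
beaker 0.51 [248. 132.] 597 [778.6 184.7] [60.9 76.5] 0.7 z [0.022 0.082 0.089]
amber_bottle 0.63 [299. 133.] 464 [767.4  34.6] [54.4 53.7] 89.7
[... 1858 characters left out ...]
 0.01 ]
{'time_s': 1.2, 'q': array([-1.51626879e+00,  1.80822548e-01,  1.60703194e+00,  6.35011188e-06,
        1.35378136e+00, -2.06299619e-01]), 'dq': array([ 0.0013953 , -0.00010107,  0.00088193, -0.00106736, -0.0020443 ,
        0.00142581]), 'joint_efforts': array([ 5.31119458e-04, -4.44854450e+01, -3.51683664e+01, -8.33705849e-05,
        7.06410374e-04, -2.38297804e-05]), 'eef_pos': array([ 0.14829944, -0.55555665,  0.40466031]), 'eef_rot': array([-2.13042218e-05,  9.91508284e-01,  1.30043543e-01,  4.72932135e-06]), 'wrist_force': array([ 0.47947399, -0.12592882, -0.33901858]), 'torque': array([-0.0016102 , -0.02261463,  0.03525549]), 'grasp_force': 0.0, 'opening': 0.9999473138634364}
```

View pics/top0.png

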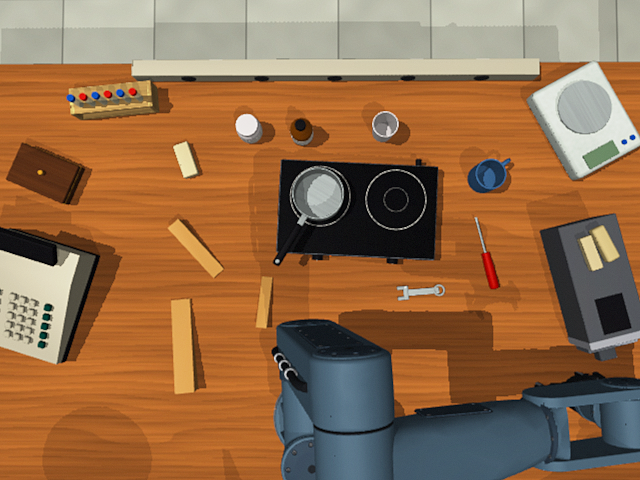

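```bash
python3 - <<'E'
from h import *
im=cv2.imread("pics/top0.png");cv2.imwrite("pics/crop.png",cv2.resize(im[200:400,130:330],None,fx=3,fy=3,interpolation=cv2.INTER_CUBIC))
P=np.load("top0.npy").reshape(-1,3);P=P[~np.isnan(P[:,0])]
x,y,z=P.T
# wedge
m=(z>.004)&(z<.045)&(abs(x-.46)<.13)&(abs(y-.33)<.13)
w=P[m];print("wedge",len(w),rect(w))
A=np.c_[w[:,:2],np.ones(len(w))];c=np.linalg.lstsq(A,w[:,2],rcond=None)[0];print("slope",c, np.linalg.norm(c[:2]),np.degrees(np.arctan2(-c[1],-c[0])))
# plate glass
g=(z>.055)&(z<.072)&(abs(x-.55)<.2)&(abs(y+.11)<.26);print("plate",rect(P[g]),"z",np.median(P[g][:,2]))
gg=P[g];th=0
for lo,hi,ax in((-.25,.05,1),):
    pass
for a0 in (.46,.5,.6,.64):
    s=gg[abs(gg[:,0]-a0)<.006];print("x",a0,"y range",np.percentile(s[:,1],[0,1,99,100]).round(4))
for b0 in (-.28,-.2,-.15,-.1):
    s=gg[abs(gg[:,1]-b0)<.006];print("y",b0,"x range",np.percentile(s[:,0],[0,1,99,100]).round(4))
# pan: rim & handle
r=P[(z>.130)&(z<.15)&(abs(x-.55)<.2)&(abs(y+.0)<.2)];print("z>.13",len(r),rect(r))
h=P[(z>.105)&(z<.15)&(abs(x-.42)<.3)&(abs(y)<.2)]
for a in np.arange(.3,.7,.02):
    s=h[abs(h[:,0]-a)<.006]
    if len(s): print(round(a,2),len(s),s[:,1].min().round(4),s[:,1].max().round(4),s[:,2].max().round(3))
(cx,cy),rr=cv2.minEnclosingCircle((r[:,:2]*1000).astype(np.float32));print("rim",cx,cy,rr)
E
```

```text
wedge 1844 (array([461. , 330.1]), array([257.6, 259.9]), 0.1)
slope [ 0.04151996  0.03374731 -0.01707633] 0.05350502563636778 -140.89588215449913
plate (array([ 589.1, -112.2]), array([419.2, 328.8]), 87.2) z 0.0645285333025385
x 0.46 y range [-0.3151 -0.3107  0.0992  0.1024]
x 0.5 y range [-0.3156 -0.3115  0.0966  0.0995]
x 0.6 y range [-0.3214 -0.3179  0.0917  0.097 ]
x 0.64 y range [-0.3238 -0.3205  0.0915  0.095 ]
y -0.28 x range [0.4307 0.4313 0.6744 0.6776]
y -0.2 x range [0.4201 0.4254 0.6785 0.6799]
y -0.15 x range [0.4359 0.4384 0.6816 0.6825]
y -0.1 x range [0.4384 0.441  0.6832 0.6861]
z>.13 556 (array([546.9,  41.6]), array([128.3, 267.3]), 43.4)
0.42 38 0.0825 0.1029 0.138
0.44 46 0.0707 0.0984 0.141
0.46 47 0.0581 0.0852 0.139
0.48 47 0.0454 0.0729 0.139
0.5 46 0.0351 0.0607 0.139
0.52 39 0.0253 0.0503 0.139
0.54 50 -0.0504 0.0357 0.146
0.56 20 -0.0654 0.0478 0.142
0.58 16 -0.0706 0.0549 0.143
0.6 17 -0.0705 0.0553 0.145
0.62 25 -0.068 0.0527 0.145
0.64 44 -0.0579 0.0404 0.143
0.66 53 -0.0277 0.0151 0.143
rim 533.0664672851562 30.050819396972656 136.77920532226562
```

View pics/crop.png

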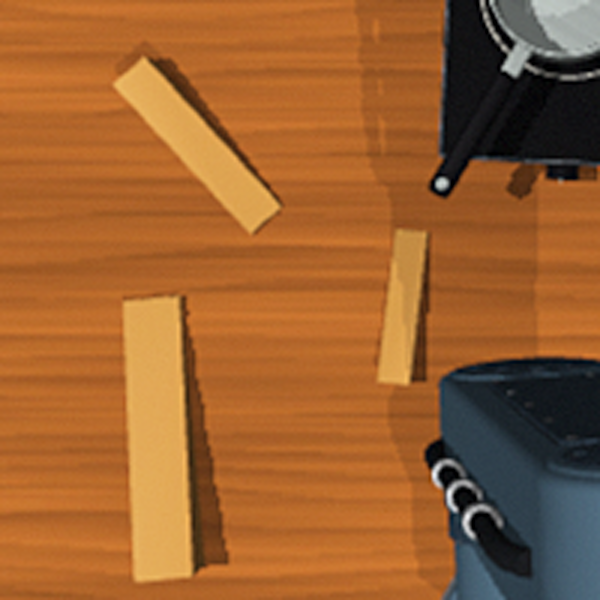

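View pics/side0.png

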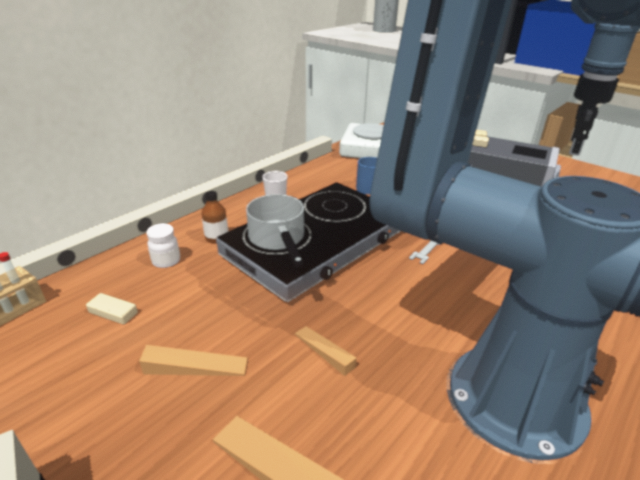

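The wedge candidates in the top picture are (184,346) large at 256 mm, (196,246) middle at 180x38 mm, and (265,301) small at 130 mm. The middle-sized one at (196,246) is meant. The crop confirms it, with its thick, shadowed end at the far left and its thin end towards the robot. The pan stands on the left ring at (318,193), with its handle running to (278,262). Next I fit the poses more closely.

```bash
cat >> h.py <<'E'
from scipy.spatial.transform import Rotation as R
from scipy.optimize import minimize
def fitrect(q,L,W,x0):  # fit pose of a filled rectangle of known size by trimmed edges
    from scipy.spatial import cKDTree
    gx,gy=np.meshgrid(np.linspace(-.5,.5,40)*L,np.linspace(-.5,.5,40)*W);g=np.c_[gx.ravel(),gy.ravel()]
    def f(p):
        c,s=np.cos(p[2]),np.sin(p[2]);l=(q[:,:2]-p[:2])@np.array([[c,-s],[s,c]])
        d=np.maximum(np.abs(l)-[L/2,W/2],0);a=np.minimum(np.hypot(*d.T),.01)
        b=np.minimum(t.query(g@np.array([[c,s],[-s,c]])+p[:2])[0],.01)
        return (a**2).mean()+(b**2).mean()
    t=cKDTree(q[:,:2]);r=minimize(f,x0,method="Nelder-Mead",options=dict(xatol=1e-5,fatol=1e-12,initial_simplex=np.array([x0]*4)+np.vstack([np.zeros(3),np.diag([.01,.01,.1])])));return r.x,r.fun**.5
def rows(pos,az,n,jawless=True):
    """n equal rows from the measured/commanded pose to TCP pos with tool-x azimuth az (tool down)"""
    o=status.get_obs();w,x,y,z=o["eef_rot"];M=R.from_quat([x,y,z,w]).as_matrix();a=np.arctan2(M[1,0],M[0,0])
    da=(az-a+np.pi)%(2*np.pi)-np.pi;d=(np.array(pos)-o["eef_pos"])/n;out=[]
    for i in range(n):
        t=a+da*i/n;X=np.array([np.cos(t),np.sin(t),0]);Y=np.array([np.sin(t),-np.cos(t),0])
        out.append([round(float(v),2) for v in(d@X/.03,d@Y/.03,-d[2]/.03,0,0,-da/n/.1)])
    for i in range(0,n,8):print(str(out[i:i+8]).replace(" ",""))
    print("max",np.abs(out).max())
E
python3 - <<'E'
from h import *
for n in("top","side"):
    P=np.load(n+"0.npy").reshape(-1,3);P=P[~np.isnan(P[:,0])];x,y,z=P.T
    d=np.array([np.cos(.68),np.sin(.68)]);u=(P[:,:2]-[.461,.33])@d;v=(P[:,:2]-[.461,.33])@[-d[1],d[0]]
    m=(abs(u)<.11)&(abs(v)<.035)&(z>.0045)&(z<.045);w=P[m]
    print(n,"wedge",len(w),fitrect(w,.18,.038,[.461,.33,.68]))
    mm=(abs(u)<.08)&(abs(v)<.012);print(" slope z(u)",np.polyfit(u[mm],z[mm],1))
    g=P[(z>.057)&(z<.071)&(abs(x-.56)<.16)&(abs(y+.11)<.24)]
    print(" plate",fitrect(g,.25,.42,[.56,-.11,-.05]),np.median(g[:,2]))
    r=P[(z>.1315)&(z<.15)&(x>.5)&(x<.72)&(abs(y)<.15)]
    hc=np.array([.6,-.008]);k=np.hypot(*(r[:,:2]-hc).T);
    q=r[(k<.075)&(k>.055)&(np.abs(np.arctan2(r[:,1]-hc[1],hc[0]-r[:,0])-.52)>.3)]
    s=minimize(lambda c:np.sum(np.abs(np.hypot(*(q[:,:2]-c[:2]).T)-.0635)),hc,method="Nelder-Mead").x;print(" rim",len(q),s,np.median(q[:,2]))
    e=np.array([np.cos(-.53),np.sin(-.53)]);l=P[:,:2]-s;lu=l@e;lv=l@[-e[1],e[0]]
    h=(lu>-.2)&(lu<-.1)&(abs(lv)<.03)&(z>.118)&(z<.145);f=np.polyfit(lu[h],lv[h],1)
    print(" handle n",h.sum(),"yaw",-.53+np.arctan(f[0]),"lat at -.135",np.polyval(f,-.135),"z",np.percentile(z[h],[50,95]), "end",lu[h].min())
E
```

```text
top wedge 1034 (array([0.45863338, 0.32543822, 0.7262535 ]), np.float64(0.0027435313801149283))
 slope z(u) [0.17117447 0.0201024 ]
 plate (array([ 0.56136188, -0.11027077, -0.05182798]), np.float64(0.0019222843945414635)) 0.06451441376596811
 rim 202 [ 0.5942672  -0.00811351] 0.13835749038326628
 handle n 318 yaw -0.5388291871285441 lat at -.135 0.0008583293622862534 z [0.13285307 0.13839137] end -0.19954155281060462
side wedge 2385 (array([0.45574458, 0.32750841, 0.72690397]), np.float64(0.0009431728221999951))
 slope z(u) [0.16756961 0.02165294]
 plate (array([ 0.55687093, -0.10675658, -0.04403094]), np.float64(0.00532319143332983)) 0.06444947625830588
 rim 295 [ 0.59167374 -0.00633637] 0.13698045991019625
 handle n 299 yaw -0.5404775403339589 lat at -.135 0.002955492497047584 z [0.13364239 0.1358337 ] end -0.1999842617871393
```

```bash
python3 -c "
from h import *
rows([.478,.063,.36],-.54,24)"
```

```text
[[0.66,-0.71,0.06,0.0,0.0,0.33],[0.64,-0.73,0.06,0.0,0.0,0.33],[0.62,-0.75,0.06,0.0,0.0,0.33],[0.59,-0.77,0.06,0.0,0.0,0.33],[0.56,-0.79,0.06,0.0,0.0,0.33],[0.54,-0.81,0.06,0.0,0.0,0.33],[0.51,-0.83,0.06,0.0,0.0,0.33],[0.48,-0.85,0.06,0.0,0.0,0.33]]
[[0.45,-0.86,0.06,0.0,0.0,0.33],[0.42,-0.88,0.06,0.0,0.0,0.33],[0.39,-0.89,0.06,0.0,0.0,0.33],[0.36,-0.9,0.06,0.0,0.0,0.33],[0.33,-0.91,0.06,0.0,0.0,0.33],[0.3,-0.93,0.06,0.0,0.0,0.33],[0.27,-0.93,0.06,0.0,0.0,0.33],[0.24,-0.94,0.06,0.0,0.0,0.33]]
[[0.21,-0.95,0.06,0.0,0.0,0.33],[0.18,-0.96,0.06,0.0,0.0,0.33],[0.15,-0.96,0.06,0.0,0.0,0.33],[0.11,-0.97,0.06,0.0,0.0,0.33],[0.08,-0.97,0.06,0.0,0.0,0.33],[0.05,-0.97,0.06,0.0,0.0,0.33],[0.02,-0.97,0.06,0.0,0.0,0.33],[-0.02,-0.97,0.06,0.0,0.0,0.33]]
max 0.97
```

Call:
{"api": "send_rows", "payload": {"commands": [[[0.66,-0.71,0.06,0,0,0.33],[0.64,-0.73,0.06,0,0,0.33],[0.62,-0.75,0.06,0,0,0.33],[0.59,-0.77,0.06,0,0,0.33],[0.56,-0.79,0.06,0,0,0.33],[0.54,-0.81,0.06,0,0,0.33],[0.51,-0.83,0.06,0,0,0.33],[0.48,-0.85,0.06,0,0,0.33]]], "jaw": 1}}

```text
time_s: 1.87
eef_pos: [0.2585, -0.3485, 0.3903]
eef_rot: [0.0, 1.0, -0.003, 0.0]
wrist_force: [0.1, 0.0, -0.5]
opening: 0.997
grasp_force: 0.0
```

Call:
{"api": "send_rows", "payload": {"commands": [[[0.45,-0.86,0.06,0,0,0.33],[0.42,-0.88,0.06,0,0,0.33],[0.39,-0.89,0.06,0,0,0.33],[0.36,-0.9,0.06,0,0,0.33],[0.33,-0.91,0.06,0,0,0.33],[0.3,-0.93,0.06,0,0,0.33],[0.27,-0.93,0.06,0,0,0.33],[0.24,-0.94,0.06,0,0,0.33]]]}}

```text
time_s: 2.53
eef_pos: [0.3667, -0.1419, 0.3761]
eef_rot: [0.0, 0.991, -0.134, 0.0]
wrist_force: [-0.1, -1.0, 0.6]
opening: 0.998
grasp_force: 0.0
```

Call:
{"api": "send_rows", "payload": {"commands": [[[0.21,-0.95,0.06,0,0,0.33],[0.18,-0.96,0.06,0,0,0.33],[0.15,-0.96,0.06,0,0,0.33],[0.11,-0.97,0.06,0,0,0.33],[0.08,-0.97,0.06,0,0,0.33],[0.05,-0.97,0.06,0,0,0.33],[0.02,-0.97,0.06,0,0,0.33],[0,0,0,0,0,0]]]}}

```text
time_s: 3.2
eef_pos: [0.4626, 0.0409, 0.3633]
eef_rot: [-0.001, 0.969, -0.246, 0.0]
wrist_force: [0.1, -0.1, 0.0]
opening: 0.997
grasp_force: 0.0
```

```bash
python3 -c "
from h import *
o=status.get_obs();print(o['time_s'],o['eef_pos'])
rows([.478,.063,.279],-.54,5)"
```

```text
3.2 [0.46259712 0.04094673 0.36327221]
[[0.02,-0.18,0.56,0.0,0.0,0.09],[0.02,-0.18,0.56,0.0,0.0,0.09],[0.02,-0.18,0.56,0.0,0.0,0.09],[0.02,-0.18,0.56,0.0,0.0,0.09],[0.01,-0.18,0.56,0.0,0.0,0.09]]
max 0.56
```

Call:
{"api": "send_rows", "payload": {"commands": [[[0.04,-0.45,0.1,0,0,0.22],[0.04,-0.45,0.2,0,0,0.23],[0,0,0.5,0,0,0],[0,0,0.8,0,0,0],[0,0,0.8,0,0,0],[0,0,0.4,0,0,0],[0,0,0,0,0,0],[0,0,0,0,0,0]]]}}

```text
time_s: 3.87
eef_pos: [0.4765, 0.0597, 0.279]
eef_rot: [0.0, 0.963, -0.268, -0.001]
wrist_force: [1.0, 0.8, -0.5]
opening: 0.998
grasp_force: 0.0
```

```bash
python3 -c "
from h import *
o=status.get_obs();print(o['time_s'],o['eef_pos'],o['wrist_force'])
rows([.478,.063,.279],-.54,1)
p=imaging.camera('side');cv2.imwrite('pics/g1.png',cv2.resize(p['image'][130:290,180:380],None,fx=3,fy=3))"
```

```text
3.8667 [0.47647206 0.05967169 0.27904799] [ 1.03248517  0.79592569 -0.47469113]
[[-0.01,-0.12,0.0,0.0,0.0,-0.03]]
max 0.12
```

View pics/g1.png

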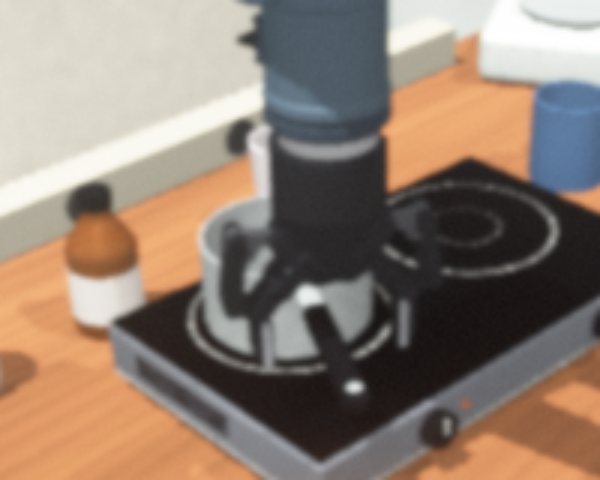

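The open fingers stand on either side of the handle, at crop (265,340) and (403,320), with the handle midway between them. I close after a 3 mm correction.

Call:
{"api": "send_rows", "payload": {"commands": [[[0,-0.12,0,0,0,0],[0,0,0,0,0,0],[0,0,0,0,0,0],[0,0,0,0,0,0],[0,0,0,0,0,0],[0,0,0,0,0,0],[0,0,0,0,0,0],[0,0,0,0,0,0]]], "jaw": 0}}

```text
time_s: 4.58
eef_pos: [0.4786, 0.063, 0.2797]
eef_rot: [0.0, 0.963, -0.268, 0.0]
wrist_force: [-1.6, -1.0, 5.1]
opening: 0.227
grasp_force: 59.7
```

```bash
python3 -c "
from h import *
o=status.get_obs();print(o['time_s'],o['eef_pos'],o['wrist_force'],o['torque'],o['opening'],o['grasp_force'])
p=o['eef_pos'];w=o['eef_rot'];rows(p+[-.0075,-.204,0],2*np.arctan2(w[2],w[1]),20)
P=cloud(imaging.camera('top')).reshape(-1,3);x,y,z=P.T
r=P[(z>.1315)&(z<.15)&(x>.5)&(x<.72)&(abs(y)<.15)]
hc=np.array([.594,-.008]);k=np.hypot(*(r[:,:2]-hc).T);q=r[(k<.075)&(k>.055)&(r[:,0]>.58)]
print(len(q),minimize(lambda c:np.sum(np.abs(np.hypot(*(q[:,:2]-c[:2]).T)-.0635)),hc,method='Nelder-Mead').x)"
```

```text
4.5833 [0.47859268 0.06302362 0.27969085] [-1.60143928 -0.99577189  5.12377076] [-0.11242336  0.39784638 -0.14693633] 0.22724497779472788 59.712422490119934
[[0.17,0.3,-0.0,0.0,0.0,0.0],[0.17,0.3,-0.0,0.0,0.0,0.0],[0.17,0.3,-0.0,0.0,0.0,0.0],[0.17,0.3,-0.0,0.0,0.0,0.0],[0.17,0.3,-0.0,0.0,0.0,0.0],[0.17,0.3,-0.0,0.0,0.0,0.0],[0.17,0.3,-0.0,0.0,0.0,0.0],[0.17,0.3,-0.0,0.0,0.0,0.0]]
[[0.17,0.3,-0.0,0.0,0.0,0.0],[0.17,0.3,-0.0,0.0,0.0,0.0],[0.17,0.3,-0.0,0.0,0.0,0.0],[0.17,0.3,-0.0,0.0,0.0,0.0],[0.17,0.3,-0.0,0.0,0.0,0.0],[0.17,0.3,-0.0,0.0,0.0,0.0],[0.17,0.3,-0.0,0.0,0.0,0.0],[0.17,0.3,-0.0,0.0,0.0,0.0]]
[[0.17,0.3,-0.0,0.0,0.0,0.0],[0.17,0.3,-0.0,0.0,0.0,0.0],[0.17,0.3,-0.0,0.0,0.0,0.0],[0.17,0.3,-0.0,0.0,0.0,0.0]]
max 0.3
133 [ 0.59370044 -0.00791276]
```

Call:
{"api": "send_rows", "payload": {"commands": [[[0.08,0.15,0,0,0,0],[0.165,0.298,0,0,0,0],[0.165,0.298,0,0,0,0],[0.165,0.298,0,0,0,0],[0.165,0.298,0,0,0,0],[0.165,0.298,0,0,0,0],[0.165,0.298,0,0,0,0],[0.165,0.298,0,0,0,0]]]}}

```text
time_s: 5.3
eef_pos: [0.4758, -0.0131, 0.2797]
eef_rot: [-0.001, 0.963, -0.268, 0.0]
wrist_force: [0.4, 7.4, 5.2]
opening: 0.219
grasp_force: 59.8
```

Call:
{"api": "send_rows", "payload": {"commands": [[[0.165,0.298,0,0,0,0],[0.165,0.298,0,0,0,0],[0.165,0.298,0,0,0,0],[0.165,0.298,0,0,0,0],[0.165,0.298,0,0,0,0],[0.165,0.298,0,0,0,0],[0.08,0.15,0,0,0,0],[0,0,0,0,0,0]]]}}

```text
time_s: 5.97
eef_pos: [0.4734, -0.0804, 0.2797]
eef_rot: [-0.0, 0.963, -0.268, 0.001]
wrist_force: [2.1, 0.2, 3.8]
opening: 0.223
grasp_force: 59.5
```

```bash
cat > look.py <<'E'
from h import *
p=imaging.camera('top');P=cloud(p).reshape(-1,3);P=P[~np.isnan(P[:,0])];x,y,z=P.T
o=status.get_obs();print(o['time_s'],o['eef_pos'],o['wrist_force'],o['torque'])
g=P[(z>.057)&(z<.071)&(abs(x-.56)<.16)&(abs(y+.11)<.24)]
for sx,nm in((0,'plate'),):
    l=(g[:,:2]-[.5605,-.110])@np.array([[np.cos(-.05),-np.sin(-.05)],[np.sin(-.05),np.cos(-.05)]])
    print(nm,'left edge',[np.percentile(l[abs(l[:,0]-a)<.006,1],97).round(4) for a in(-.1,.0,.1)],'far edge',[np.percentile(l[abs(l[:,1]-a)<.006,0],97).round(4) for a in(-.18,-.1,.0,.12)])
best=None
r=P[(z>.1315)&(z<.142)&(x>.58)&(x<.72)&(abs(y+.1)<.2)]
hc=np.array([r[:,0].max()-.065,(r[:,1].min()+r[:,1].max())/2])
for _ in range(3):
    k=np.hypot(*(r[:,:2]-hc).T);q=r[(k<.072)&(k>.055)]
    hc=minimize(lambda c:np.sum(np.abs(np.hypot(*(q[:,:2]-c[:2]).T)-.0635)),hc,method='Nelder-Mead').x
print('pan',len(q),hc)
cv2.imwrite('pics/last.png',cv2.resize(p['image'][130:290,250:450],None,fx=3,fy=3))
E
python3 look.py
```

```text
6.0167 [ 0.47340116 -0.08021633  0.27966792] [0.9923448  0.35005092 3.60934206] [-0.02039517 -0.22418433  0.11894413]
plate left edge [np.float64(0.1996), np.float64(0.1965), np.float64(0.1965)] far edge [np.float64(0.1168), np.float64(0.1189), np.float64(0.1212), np.float64(0.1162)]
pan 119 [ 0.58920427 -0.15057203]
```

```bash
python3 - <<'E'
from h import *
C=np.array([[np.cos(-.05),-np.sin(-.05)],[np.sin(-.05),np.cos(-.05)]])
p=imaging.camera('top')
for P in(np.load('top0.npy'),cloud(p)):
    P=P.reshape(-1,3);P=P[~np.isnan(P[:,0])];x,y,z=P.T
    g=P[(z>.057)&(z<.071)&(abs(x-.56)<.16)&(abs(y+.11)<.24)];l=(g[:,:2]-[.5605,-.110])@C
    f=lambda ax,v,pc:np.percentile(l[abs(l[:,ax]-v)<.006,1-ax],pc).round(4)
    print([f(0,a,97) for a in(-.1,0,.1)],[f(0,a,3) for a in(-.1,0,.1)],[f(1,a,97) for a in(-.18,-.1,-.02)],[f(1,a,3) for a in(-.18,-.02)])
# right zone ring from the first picture
im=cv2.imread('pics/top0.png');gx=cv2.cvtColor(im,cv2.COLOR_BGR2GRAY)[160:240,358:434]
v,u=np.nonzero(gx>100);e=cv2.fitEllipse(cv2.convexHull(np.c_[u,v].astype(np.float32)));print('ring',e)
c=np.array([e[0][0]+358,e[0][1]+160]);K=np.array(p['mtx']);T=np.array(p['pose'])
d=T[:3,:3]@np.array([(c[0]-K[0,2])/K[0,0],(c[1]-K[1,2])/K[1,1],1]);print(T[:3,3]+d*(.0645-T[2,3])/d[2])
rows([.4711,-.141,.2797],-.541,8)
E
```

```text
[np.float64(0.194), np.float64(0.197), np.float64(0.1949)] [np.float64(-0.1959), np.float64(-0.1963), np.float64(-0.1975)] [np.float64(0.1167), np.float64(0.1164), np.float64(0.1166)] [np.float64(-0.1132), np.float64(-0.1135)]
[np.float64(0.199), np.float64(0.1988), np.float64(0.1964)] [np.float64(-0.2009), np.float64(-0.1971), np.float64(-0.1976)] [np.float64(0.1149), np.float64(0.1191), np.float64(0.1202)] [np.float64(-0.1132), np.float64(-0.0159)]
ring ((37.383113861083984, 9.344051361083984), (75.60939025878906, 122.8554458618164), 179.74551391601562)
[ 0.66477594 -0.21337414  0.0645    ]
[[0.12,0.22,-0.0,0.0,0.0,-0.0],[0.12,0.22,-0.0,0.0,0.0,-0.0],[0.12,0.22,-0.0,0.0,0.0,-0.0],[0.12,0.22,-0.0,0.0,0.0,-0.0],[0.12,0.22,-0.0,0.0,0.0,-0.0],[0.12,0.22,-0.0,0.0,0.0,-0.0],[0.12,0.22,-0.0,0.0,0.0,-0.0],[0.12,0.22,-0.0,0.0,0.0,-0.0]]
max 0.22
```

Call:
{"api": "send_rows", "payload": {"commands": [[[0.07,0.13,0,0,0,0],[0.17,0.31,0,0,0,0],[0.17,0.31,0,0,0,0],[0.17,0.31,0,0,0,0],[0.17,0.31,0,0,0,0],[0.17,0.31,0,0,0,0],[0.07,0.13,0,0,0,0],[0,0,0,0,0,0]]]}}

```text
time_s: 6.73
eef_pos: [0.4706, -0.1418, 0.2796]
eef_rot: [-0.0, 0.963, -0.268, 0.0]
wrist_force: [1.4, 2.2, 4.5]
opening: 0.226
grasp_force: 59.8
```

```bash
python3 look.py
```

```text
6.7833 [ 0.4706451  -0.14174396  0.27963122] [0.44591584 1.28339006 4.17844692] [ 0.20743388 -0.18853847  0.21677378]
plate left edge [np.float64(0.2012), np.float64(0.199), np.float64(0.1967)] far edge [np.float64(0.1162), np.float64(0.1212), np.float64(0.1174), np.float64(0.1161)]
pan 124 [ 0.58645704 -0.21150243]
```

View pics/last.png

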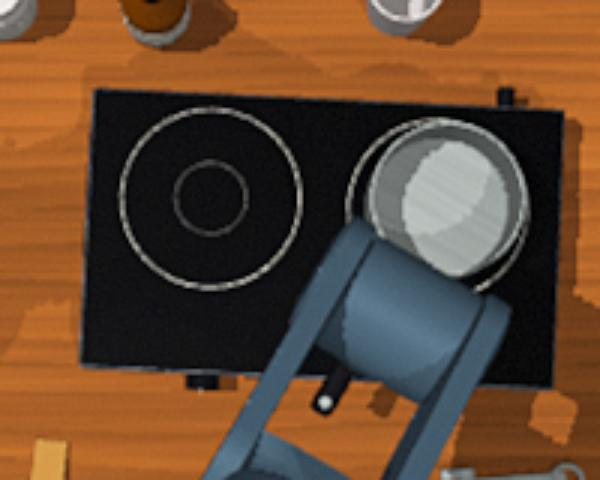

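The pan stands inside the right ring: the ring's centre is at crop (437,207) and the rim at (449,197), which is the parallax I expect. I release it.

Call:
{"api": "send_rows", "payload": {"commands": [[[0,0,0,0,0,0],[0,0,0,0,0,0],[0,0,0,0,0,0],[0,0,0,0,0,0],[0,0,-0.4,0,0,0],[0,0,-0.9,0,0,0],[0,0,-0.9,0,0,0],[0,0,-0.9,0,0,0]]], "jaw": 1}}

```text
time_s: 7.45
eef_pos: [0.47, -0.1415, 0.3728]
eef_rot: [-0.0, 0.963, -0.268, -0.001]
wrist_force: [0.8, -0.2, 0.2]
opening: 1.001
grasp_force: 0.0
```

```bash
python3 -c "
from h import *
rows([.498,.363,.33],.7266,20)"
```

```text
[[-0.39,-0.74,0.07,0.0,0.0,-0.63],[-0.35,-0.77,0.07,0.0,0.0,-0.63],[-0.3,-0.79,0.07,0.0,0.0,-0.63],[-0.25,-0.81,0.07,0.0,0.0,-0.63],[-0.2,-0.82,0.07,0.0,0.0,-0.63],[-0.14,-0.83,0.07,0.0,0.0,-0.63],[-0.09,-0.84,0.07,0.0,0.0,-0.63],[-0.04,-0.84,0.07,0.0,0.0,-0.63]]
[[0.02,-0.84,0.07,0.0,0.0,-0.63],[0.07,-0.84,0.07,0.0,0.0,-0.63],[0.12,-0.83,0.07,0.0,0.0,-0.63],[0.18,-0.82,0.07,0.0,0.0,-0.63],[0.23,-0.81,0.07,0.0,0.0,-0.63],[0.28,-0.79,0.07,0.0,0.0,-0.63],[0.33,-0.78,0.07,0.0,0.0,-0.63],[0.38,-0.75,0.07,0.0,0.0,-0.63]]
[[0.42,-0.73,0.07,0.0,0.0,-0.63],[0.47,-0.7,0.07,0.0,0.0,-0.63],[0.51,-0.67,0.07,0.0,0.0,-0.63],[0.55,-0.63,0.07,0.0,0.0,-0.63]]
max 0.84
```

Call:
{"api": "send_rows", "payload": {"commands": [[[-0.39,-0.74,0.07,0,0,-0.63],[-0.35,-0.77,0.07,0,0,-0.63],[-0.3,-0.79,0.07,0,0,-0.63],[-0.25,-0.81,0.07,0,0,-0.63],[-0.2,-0.82,0.07,0,0,-0.63],[-0.14,-0.83,0.07,0,0,-0.63],[-0.09,-0.84,0.07,0,0,-0.63],[-0.04,-0.84,0.07,0,0,-0.63]]]}}

```text
time_s: 8.12
eef_pos: [0.4814, 0.0616, 0.3552]
eef_rot: [0.0, 1.0, -0.018, -0.0]
wrist_force: [0.2, -0.7, 0.8]
opening: 1.0
grasp_force: 0.0
```

Call:
{"api": "send_rows", "payload": {"commands": [[[0.02,-0.84,0.07,0,0,-0.63],[0.07,-0.84,0.07,0,0,-0.63],[0.12,-0.83,0.07,0,0,-0.63],[0.18,-0.82,0.07,0,0,-0.63],[0.23,-0.81,0.07,0,0,-0.63],[0.28,-0.79,0.07,0,0,-0.63],[0.33,-0.78,0.07,0,0,-0.63],[0,0,0,0,0,0]]]}}

```text
time_s: 8.78
eef_pos: [0.4921, 0.2399, 0.3402]
eef_rot: [-0.001, 0.979, 0.202, -0.0]
wrist_force: [-0.8, -1.3, -0.1]
opening: 1.003
grasp_force: 0.0
```

```bash
python3 -c "
from h import *
rows([.498,.363,.25],.7266,7)"; python3 look.py
```

```text
[[0.26,-0.53,0.43,0.0,0.0,-0.46],[0.28,-0.51,0.43,0.0,0.0,-0.46],[0.3,-0.5,0.43,0.0,0.0,-0.46],[0.33,-0.49,0.43,0.0,0.0,-0.46],[0.35,-0.47,0.43,0.0,0.0,-0.46],[0.37,-0.46,0.43,0.0,0.0,-0.46],[0.39,-0.44,0.43,0.0,0.0,-0.46]]
max 0.53
8.8333 [0.49218724 0.23838519 0.34018151] [-0.02279475  0.55744165 -0.21928014] [-0.04736744  0.00743894 -0.03290348]
plate left edge [np.float64(0.1962), np.float64(0.1981), np.float64(0.1969)] far edge [np.float64(0.1143), np.float64(0.1163), np.float64(0.1157), np.float64(0.117)]
pan 112 [ 0.58639417 -0.21146502]
```

Call:
{"api": "send_rows", "payload": {"commands": [[[0.26,-0.53,0.43,0,0,-0.46],[0.28,-0.51,0.43,0,0,-0.46],[0.3,-0.5,0.43,0,0,-0.46],[0.33,-0.49,0.43,0,0,-0.46],[0.35,-0.47,0.43,0,0,-0.46],[0.37,-0.46,0.43,0,0,-0.46],[0.39,-0.44,0.43,0,0,-0.46],[0,0,0,0,0,0]]]}}

```text
time_s: 9.5
eef_pos: [0.498, 0.3606, 0.2476]
eef_rot: [-0.0, 0.935, 0.355, -0.002]
wrist_force: [-1.2, -1.0, 0.2]
opening: 1.0
grasp_force: 0.0
```

```bash
python3 -c "
from h import *
rows([.498,.363,.180],.7266,5)"
```

```text
[[0.01,-0.01,0.45,0.0,0.0,-0.0],[0.01,-0.01,0.45,0.0,0.0,-0.0],[0.01,-0.01,0.45,0.0,0.0,-0.0],[0.01,-0.01,0.45,0.0,0.0,-0.0],[0.01,-0.01,0.45,0.0,0.0,-0.0]]
max 0.45
```

Call:
{"api": "send_rows", "payload": {"commands": [[[0.03,-0.04,0.45,0,0,0],[0,0,0.5,0,0,0],[0,0,0.5,0,0,0],[0,0,0.5,0,0,0],[0,0,0.4,0,0,0],[0,0,0.1,0,0,0],[0,0,0,0,0,0],[0,0,0,0,0,0]]]}}

```text
time_s: 10.17
eef_pos: [0.4992, 0.361, 0.1774]
eef_rot: [0.0, 0.935, 0.354, 0.0]
wrist_force: [0.4, -0.2, 0.7]
opening: 1.0
grasp_force: 0.0
```

```bash
python3 -c "
from h import *
rows([.498,.363,.174],.7266,1)
p=imaging.camera('side');cv2.imwrite('pics/g2.png',cv2.resize(p['image'][260:420,80:280],None,fx=3,fy=3))"
```

```text
[[0.01,-0.08,0.11,0.0,0.0,-0.04]]
max 0.11
```

View pics/g2.png

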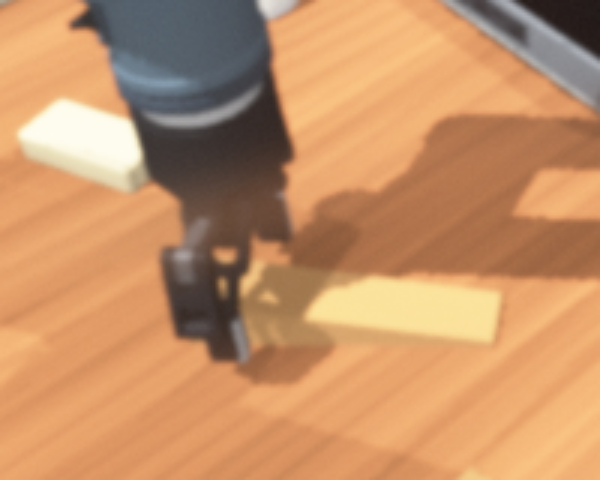

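The fingers straddle the thick end at crop (240,310), and the thin end points to (500,318). I close.

Call:
{"api": "send_rows", "payload": {"commands": [[[0.01,-0.08,0.12,0,0,0],[0,0,0,0,0,0],[0,0,0,0,0,0],[0,0,0,0,0,0],[0,0,0,0,0,0],[0,0,0,0,0,0],[0,0,0,0,0,0],[0,0,0,0,0,0]]], "jaw": 0}}

```text
time_s: 10.88
eef_pos: [0.4977, 0.3635, 0.1739]
eef_rot: [-0.0, 0.935, 0.354, 0.0]
wrist_force: [-0.5, 0.2, 4.0]
opening: 0.435
grasp_force: 61.9
```

```bash
cat > wl.py <<'E'
from h import *
o=status.get_obs();w,x,y,z=o["eef_rot"];M=R.from_quat([x,y,z,w]).as_matrix();a=np.arctan2(M[1,0],M[0,0])
print(o['time_s'],o['eef_pos'],'az',a,o['wrist_force'],o['torque'],o['opening'])
P=np.vstack([cloud(imaging.camera(n)).reshape(-1,3) for n in('side',)]);P=P[~np.isnan(P[:,0])]
l=P-o['eef_pos'];u=l[:,:2]@[np.cos(a),np.sin(a)];v=l[:,:2]@[-np.sin(a),np.cos(a)];z=P[:,2]
m=(u<-.03)&(u>-.18)&(abs(v)<.04)&(z>.0035+.0)&(z<.08);print('n',m.sum(),'tip u',np.percentile(u[m],[0,1,3]),'v',np.percentile(v[m],[2,98]))
for b in np.arange(-.17,-.03,.02):
    s=m&(abs(u-b)<.01)
    if s.sum()>5:print(round(b,2),'v',np.percentile(v[s],[3,97]).round(4),'z',np.median(z[s]).round(4),end='; ')
E
python3 wl.py
```

```text
10.8833 [0.49768532 0.36351587 0.17387278] az 0.7238820237580301 [-0.4674299   0.18139037  4.04224905] [0.01896003 0.05619834 0.01769886] 0.43528414214077354
n 1404 tip u [-0.16820766 -0.14444704 -0.14146423] v [-0.01851081  0.02008189]
-0.15 v [-0.019   0.0196] z 0.0063; -0.13 v [-0.0172  0.0195] z 0.008; -0.11 v [-0.0177  0.0194] z 0.0113; -0.09 v [-0.0179  0.0201] z 0.0145; -0.07 v [-0.0173  0.0197] z 0.0177; -0.05 v [-0.0177  0.02  ] z 0.0209; -0.03 v [-0.0173  0.0202] z 0.0233;
```

```bash
python3 -c "
from h import *
rows([.5812,.273,.184],1.5208,14)"
```

```text
[[0.01,0.29,-0.02,0.0,0.0,-0.57],[-0.01,0.29,-0.02,0.0,0.0,-0.57],[-0.03,0.29,-0.02,0.0,0.0,-0.57],[-0.04,0.29,-0.02,0.0,0.0,-0.57],[-0.06,0.29,-0.02,0.0,0.0,-0.57],[-0.08,0.28,-0.02,0.0,0.0,-0.57],[-0.09,0.28,-0.02,0.0,0.0,-0.57],[-0.11,0.27,-0.02,0.0,0.0,-0.57]]
[[-0.12,0.27,-0.02,0.0,0.0,-0.57],[-0.14,0.26,-0.02,0.0,0.0,-0.57],[-0.15,0.25,-0.02,0.0,0.0,-0.57],[-0.17,0.24,-0.02,0.0,0.0,-0.57],[-0.18,0.23,-0.02,0.0,0.0,-0.57],[-0.19,0.22,-0.02,0.0,0.0,-0.57]]
max 0.57
```

Call:
{"api": "send_rows", "payload": {"commands": [[[0,0,-0.33,0,0,0],[0.01,0.29,0,0,0,-0.57],[-0.01,0.29,0,0,0,-0.57],[-0.03,0.29,0,0,0,-0.57],[-0.04,0.29,0,0,0,-0.57],[-0.06,0.29,0,0,0,-0.57],[-0.08,0.28,0,0,0,-0.57],[-0.09,0.28,0,0,0,-0.57]]]}}

```text
time_s: 11.6
eef_pos: [0.5391, 0.3178, 0.1833]
eef_rot: [-0.0, 0.846, 0.534, -0.001]
wrist_force: [-0.1, -1.0, -2.0]
opening: 0.434
grasp_force: 61.2
```

Call:
{"api": "send_rows", "payload": {"commands": [[[-0.11,0.27,0,0,0,-0.57],[-0.12,0.27,0,0,0,-0.57],[-0.14,0.26,0,0,0,-0.57],[-0.15,0.25,0,0,0,-0.57],[-0.17,0.24,0,0,0,-0.57],[-0.18,0.23,0,0,0,-0.57],[-0.19,0.22,0,0,0,-0.57],[0,0,0,0,0,0]]]}}

```text
time_s: 12.27
eef_pos: [0.5817, 0.2719, 0.1834]
eef_rot: [0.0, 0.724, 0.69, -0.0]
wrist_force: [1.3, 0.4, -1.1]
opening: 0.435
grasp_force: 61.2
```

```bash
python3 wl.py; cat > pl.py <<'E'
from h import *
C=np.array([[np.cos(-.05),-np.sin(-.05)],[np.sin(-.05),np.cos(-.05)]])
P=cloud(imaging.camera('top')).reshape(-1,3);P=P[~np.isnan(P[:,0])];x,y,z=P.T
l=(P[:,:2]-[.5605,-.110])@C;t=(z>.03)&(z<.075)
# outermost casing points
f=lambda ax,v,s:np.sort(s*l[t&(abs(l[:,ax]-v)<.008)&(np.abs(l[:,1-ax])<(.135 if ax else .225)),1-ax])[-4]*s
print('left',[f(0,a,1).round(4) for a in(-.1,-.05,.05,.1)],'right',[f(0,a,-1).round(4) for a in(-.1,0,.1)],'far',[f(1,a,1).round(4) for a in(-.05,0,.05,.15)],'near',[f(1,a,-1).round(4) for a in(-.02,.02,.15)])
g=t&(np.abs(l[:,0])<.11)&(np.abs(l[:,1])<.19)&(z>.055)&(z<.072)
print('tilt',np.linalg.lstsq(np.c_[l[g],np.ones(g.sum())],z[g],rcond=None)[0])
E
python3 pl.py; python3 -c "
from h import *
rows([.5812,.273,.174],1.5208,2)"
```

```text
12.2667 [0.58171496 0.27191196 0.18344623] az 1.5224375696301244 [ 1.3457205   0.43972129 -1.12454939] [ 0.03125684 -0.00120671 -0.03267376] 0.43480884954080046
n 1196 tip u [-0.17983945 -0.17881185 -0.17704461] v [-0.03479265  0.0349379 ]
-0.17 v [-0.0375  0.0371] z 0.0468; -0.15 v [-0.0171  0.0204] z 0.0149; -0.13 v [-0.0177  0.0207] z 0.0179; -0.11 v [-0.0172  0.0208] z 0.0209; -0.09 v [-0.0175  0.0219] z 0.0238; -0.07 v [-0.0172  0.0202] z 0.0267; -0.05 v [-0.0124  0.0204] z 0.0293; -0.03 v [0.0099 0.021 ] z 0.0251; left [np.float64(0.2074), np.float64(0.2076), np.float64(0.2076), np.float64(0.2077)] right [np.float64(-0.2104), np.float64(-0.207), np.float64(-0.2088)] far [np.float64(0.1244), np.float64(0.1252), np.float64(0.1244), np.float64(0.1218)] near [np.float64(-0.1085), np.float64(-0.1231), np.float64(-0.122)]
tilt [ 0.00637726 -0.00437436  0.06484478]
[[0.0,0.01,0.15,0.0,0.0,-0.01],[0.0,0.01,0.15,0.0,0.0,-0.01]]
max 0.15
```

Call:
{"api": "send_rows", "payload": {"commands": [[[0,0,0.2,0,0,0],[0,0,0.12,0,0,0],[-0.2,0,0,0,0,0],[-0.4,0,0,0,0,0],[-0.6,0,0,0,0,0],[-0.6,0,0,0,0,0],[-0.4,0,0,0,0,0],[-0.2,0,0,0,0,0]]]}}

```text
time_s: 13.03
eef_pos: [0.5773, 0.1996, 0.1737]
eef_rot: [0.0, 0.725, 0.689, -0.0]
wrist_force: [0.0, 0.5, 1.0]
opening: 0.436
grasp_force: 62.0
```

Call:
{"api": "send_rows", "payload": {"commands": [[[-0.1,0,0,0,0,0],[0,0,0,0,0,0],[0,0,0,0,0,0]]]}}

```text
time_s: 13.28
eef_pos: [0.5773, 0.1982, 0.1737]
eef_rot: [0.0, 0.724, 0.69, -0.0]
wrist_force: [0.2, -1.6, 3.2]
opening: 0.434
grasp_force: 62.0
```

```bash
python3 wl.py;python3 pl.py; python3 -c "
from h import *
p=imaging.camera('side');cv2.imwrite('pics/g3.png',cv2.resize(p['image'][200:360,130:330],None,fx=3,fy=3))"
```

```text
13.2833 [0.57730416 0.19818684 0.17373151] az 1.521757561866833 [ 0.15742049 -1.61435622  3.17544377] [-0.17893081  0.01673462  0.00757541] 0.4343800232794766
n 1513 tip u [-0.17991295 -0.17870199 -0.17546005] v [-0.03817208  0.03862868]
-0.17 v [-0.036   0.0382] z 0.0651; -0.15 v [-0.038   0.0387] z 0.0651; -0.13 v [-0.0364  0.0383] z 0.0647; -0.11 v [-0.0379  0.0368] z 0.0636; -0.09 v [-0.0376  0.0371] z 0.0312; -0.07 v [-0.0163  0.0205] z 0.0172; -0.05 v [-0.0033  0.0208] z 0.0193; -0.03 v [0.0163 0.021 ] z 0.0145; left [np.float64(0.2072), np.float64(0.2074), np.float64(0.2075), np.float64(0.2076)] right [np.float64(-0.2105), np.float64(-0.2067), np.float64(-0.2094)] far [np.float64(0.125), np.float64(0.1246), np.float64(0.1255), np.float64(0.1225)] near [np.float64(-0.1085), np.float64(-0.1231), np.float64(-0.122)]
tilt [ 0.00652031 -0.00454434  0.06482973]
```

View pics/g3.png

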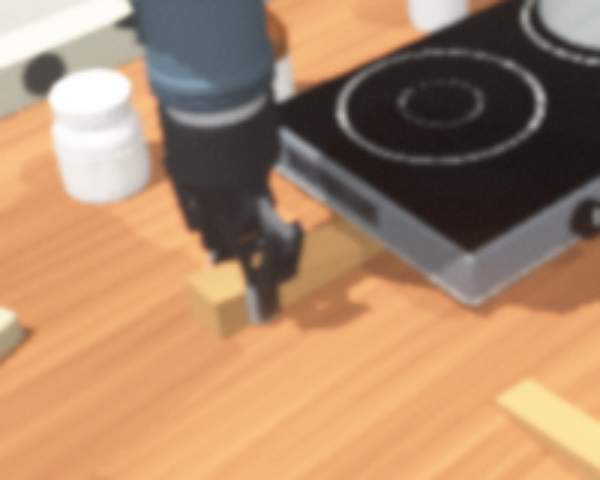

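The wedge lies flat with its thin end under the left end, about 42 mm in, at crop (370,245). I keep pushing and watch the force for contact.

Call:
{"api": "send_rows", "payload": {"commands": [[[-0.15,0,0,0,0,0],[-0.15,0,0,0,0,0],[0,0,0,0,0,0],[0,0,0,0,0,0]]]}}

```text
time_s: 13.77
eef_pos: [0.5768, 0.1889, 0.1737]
eef_rot: [0.0, 0.724, 0.69, -0.0]
wrist_force: [-1.1, -0.0, 2.4]
opening: 0.435
grasp_force: 62.1
```

Call:
{"api": "send_rows", "payload": {"commands": [[[-0.1,0,0,0,0,0],[0,0,0,0,0,0],[0,0,0,0,0,0]]]}}

```text
time_s: 14.02
eef_pos: [0.5766, 0.186, 0.1737]
eef_rot: [0.0, 0.724, 0.69, -0.0]
wrist_force: [-0.6, -0.8, 2.3]
opening: 0.432
grasp_force: 62.1
```

Call:
{"api": "send_rows", "payload": {"commands": [[[-0.1,0,0,0,0,0],[0,0,0,0,0,0],[0,0,0,0,0,0]]]}}

```text
time_s: 14.27
eef_pos: [0.5765, 0.183, 0.1737]
eef_rot: [0.0, 0.724, 0.69, -0.0]
wrist_force: [0.5, -0.5, 2.5]
opening: 0.433
grasp_force: 62.1
```

Call:
{"api": "send_rows", "payload": {"commands": [[[-0.1,0,0,0,0,0],[0,0,0,0,0,0],[0,0,0,0,0,0]]]}}

```text
time_s: 14.52
eef_pos: [0.5763, 0.1807, 0.1737]
eef_rot: [-0.0, 0.724, 0.689, 0.0]
wrist_force: [-0.2, 4.9, 1.6]
opening: 0.434
grasp_force: 62.0
```

Call:
{"api": "send_rows", "payload": {"commands": [[[-0.1,0,0,0,0,0],[0,0,0,0,0,0],[0,0,0,0,0,0]]]}}

```text
time_s: 14.77
eef_pos: [0.5761, 0.1781, 0.1737]
eef_rot: [-0.0, 0.724, 0.69, 0.001]
wrist_force: [0.3, 7.2, 1.1]
opening: 0.435
grasp_force: 61.9
```

Call:
{"api": "send_rows", "payload": {"commands": [[[-0.1,0,0,0,0,0],[-0.1,0,0,0,0,0],[0,0,0,0,0,0],[0,0,0,0,0,0]]]}}

```text
time_s: 15.1
eef_pos: [0.5758, 0.1723, 0.1737]
eef_rot: [-0.001, 0.724, 0.69, 0.001]
wrist_force: [-0.2, 7.7, 1.3]
opening: 0.435
grasp_force: 61.9
```

Call:
{"api": "send_rows", "payload": {"commands": [[[-0.1,0,0,0,0,0],[-0.1,0,0,0,0,0],[0,0,0,0,0,0],[0,0,0,0,0,0]]]}}

```text
time_s: 15.43
eef_pos: [0.5754, 0.1663, 0.1737]
eef_rot: [-0.001, 0.724, 0.69, 0.001]
wrist_force: [-0.4, 8.4, 1.5]
opening: 0.431
grasp_force: 61.9
```

Call:
{"api": "send_rows", "payload": {"commands": [[[-0.1,0,0,0,0,0],[0,0,0,0,0,0],[0,0,0,0,0,0]]]}}

```text
time_s: 15.68
eef_pos: [0.5753, 0.1634, 0.1737]
eef_rot: [-0.001, 0.724, 0.69, 0.001]
wrist_force: [0.2, 8.5, 2.3]
opening: 0.437
grasp_force: 61.9
```

```bash
python3 wl.py;python3 pl.py; python3 look.py; python3 -c "
from h import *
p=imaging.camera('side');cv2.imwrite('pics/g4.png',cv2.resize(p['image'][200:360,130:330],None,fx=3,fy=3))"
```

```text
15.6833 [0.57527558 0.16340043 0.17368225] az 1.5219068394336819 [0.19012467 8.52063823 2.27189933] [ 1.19902636 -0.05376286  0.03011688] 0.43703368749573024
n 1523 tip u [-0.17990083 -0.17854349 -0.17417726] v [-0.03832545  0.03858394]
-0.17 v [-0.0346  0.0378] z 0.0675; -0.15 v [-0.0367  0.0375] z 0.0675; -0.13 v [-0.0372  0.0383] z 0.0674; -0.11 v [-0.0367  0.0366] z 0.0674; -0.09 v [-0.0378  0.0372] z 0.0673; -0.07 v [-0.0379  0.0377] z 0.0538; -0.05 v [0.0017 0.0211] z 0.0186; -0.03 v [0.0168 0.0206] z 0.0131; left [np.float64(0.2071), np.float64(0.2073), np.float64(0.2071), np.float64(0.2071)] right [np.float64(-0.2099), np.float64(-0.2072), np.float64(-0.2093)] far [np.float64(0.1244), np.float64(0.1247), np.float64(0.1246), np.float64(0.1225)] near [np.float64(-0.111), np.float64(-0.1232), np.float64(-0.1221)]
tilt [0.004919   0.00258703 0.06595272]
15.8333 [0.57527898 0.1633979  0.17367998] [-0.10249503  9.25834769  1.14441645] [ 1.16887046 -0.03257888  0.01624327]
plate left edge [np.float64(0.196), np.float64(0.1981), np.float64(0.1987)] far edge [np.float64(0.1144), np.float64(0.1184), np.float64(0.1157), np.float64(0.1179)]
pan 122 [ 0.58668582 -0.21218111]
```

View pics/g4.png

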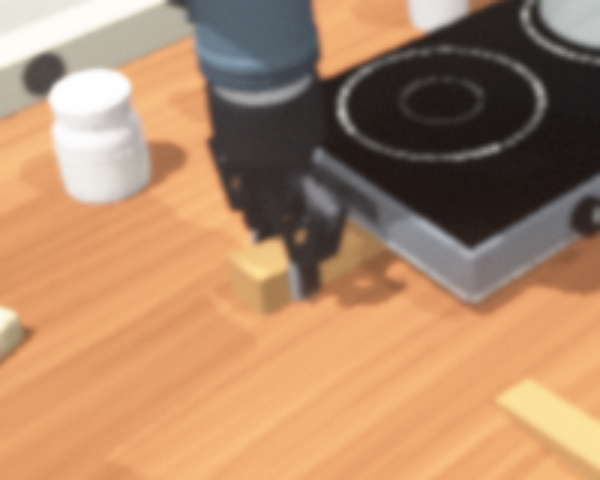

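The left end is up: the tilt changed by 0.0071 rad, so the left feet are about 2.5–2.8 mm clear. The hotplate and pan are in place, and the wedge at crop (310,265) lies flat and is held. I hand in.

```bash
python3 -c "
from h import *
print(ctrl.hand_in())"
```

```text
the job is handed in; nothing more can be done
None
```

The job is handed in: the pan was slid to within about 2 mm of the right zone's centre, and the held wedge has the hotplate's left feet about 2.5–2.8 mm off the bench, with the hotplate unmoved and the other things on the bench left alone.

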